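# Zero the depth stop of a board drilling stand and clamp it

## Robot

A 6-joint arm with a two-finger parallel gripper is mounted at the origin on the work surface. World frame = base frame: x ahead of the robot, y to its left, z up, the work surface at z = 0. Lengths are in mm, angles in rad, forces in N, time in s.
With the tool pointing down it reaches from about 275 to 750 mm from the base axis. Payload 10.2 kg.
Tool frame: the origin (TCP) lies at the very end of the fingers, on their centre line; the grasp point (between the pads) lies 19 mm behind it; z points along the fingers, y is the line along which they close (so a half turn about z gives the same grasp; the last joint's range is limited). The gripper opens to 85 mm and grips with 20 to 120 N. Pads are 22 mm wide; open, the fingers measure 114 mm over their backs; the gripper's body (76 mm by 85 mm) begins 54 mm behind the grasp point. The pads swing forward as they close: fully open they stand 13 mm farther back than shut.
Start: joints at [-1.416, 0.313, 1.498, -0, 1.331, -0.223], TCP at [193.648, -487.987, 231.294] pointing down, gripper open.
Joint ranges: [-2.94, 2.94], [-0.97, 2.17], [0.19, 2.56], [-1.23, 4.37], [0.02, 3.11], [-2.88, 2.88]. Speed limits (rad/s): [2.39, 2.39, 3.01, 3.14, 3.14, 3.14].

## Interface

Orientations are given as a unit quaternion [w, x, y, z].
In Python, from rig import * gives the robot as it stands. The module is installed in compiled form; this text tells all that it offers.
- The arm moves only by the shell command python3 -m crank 'ROWS' [FORCE]. ROWS is JSON, a list that holds one entry, the list of rows, each a list of 7 numbers: the shift along the tool's x, y, z in units of 25 mm (1.0 is 25 mm), then the turn, a rotation vector about the tool's x, y, z in units of 8 degrees (1.0 is 8 degrees), then the finger opening in mm, from 0 to 85.4. A call has exactly 8 rows; each row shifts and turns the commanded pose from where the row before left it, along the tool's axes as they then stand; what a row does not reach is not made up. A row lasts 1/10 s, in which the tool goes at most 50 mm and 8.59 degrees, less where a joint would pass 70% of its speed; a pose out of reach is approached as far as the arm can. A call is refused whole if a number of a shift passes 1 or a number of a turn 1, either way. A call with a gripper value outside its range is refused whole. The fingers move at their own pace and stop on an object; FORCE is the grip in N (left out, the last holds). Time passes only in rows, so rows that do not move let the fingers close, or fill a call up. It gives the time, the measured TCP pose, the force, the opening and the grip force at its end, in the units of the state.
- sense(): the state, without advancing time (a new reading comes with each control period).
- capture(name): name is "scene" or "top" or "wrist"; returns the picture (480x640x3 uint8, blue, green, red); there is no depth.
- camera_model(name): a dict with "fx", "fy", "cx", "cy" (pixels), "k1" (the pictures are not rectified: a ray, as slopes to the right and down, at radius r is drawn at 1 + k1 r^2 times it, then the intrinsics apply), "world_from_camera" (4x4, takes a point from camera to world coordinates); the wrist camera has in their place "T_tool_cam" (4x4, takes a point from camera to tool coordinates, whose origin is the TCP and whose axes are the flange's). Camera axes: x right, y up, looking along -z (the intrinsics and any distortion apply to the point x, -y, -z); pixel columns grow to the right and rows downward; lengths in mm; the calibration is good to about 2 mm. A picture is of the moment at which its call begins: read the wrist's pose just before it. camera_model takes no time and is no camera call.
- finish_job(): hands the job in; it is judged then, once.
The state is a dict: "time_s": time; "joints": joint angles; "dq": joint speeds; "tau": joint torques, N m; "eef_pos": TCP position; "ee_rot": TCP orientation; "force": force on the tool from outside, world axes, zero at the start; "wrist_torque": the same for the moment, N m; "grip_width": opening from 0.0 (shut) to 1.0 (fully open); "grip_force": force on a finger pad.
Only numpy, scipy, OpenCV 4.12 (cv2) and the standard library are available. Lean on these libraries where they do the work, as an engineer would, in place of code of your own. Each camera call takes 0.05 s, during which the arm holds its last target. There are 200 camera calls.

## Task

Set the drilling stand's depth stop to the module on its jack: with the clamp open, lower the orange-knobbed stop rod until its foot presses lightly but definitely on top of the module (a few newtons, never more than 15), then swing the red clamp lever round to its stop so that the rod is locked there, and let go. The foot must still be resting on the module, which stays where it lies untouched by your fingers; leave everything else on the bench alone.

Things in the scene. Friction and masses are not known exactly. Their poses are not given: they have to be found in the camera images.
- stand: Small grey drilling stand, fixed on the blue mat (mat top 3 mm over the table). Origin on the stop rod's axis at the mat's surface, z up. +y points to its column and black drill motor (29 to 101 mm off in y, tops at z = 152 mm); the clamp lever is on its -y side. Base plate 190 x 230 x 18 mm; the rod's guide sleeve is 28 mm wide, z = 120 to 150 mm.
- depth_rod: The depth stop: upright 10 mm steel rod sliding in the sleeve, black foot (18 mm diameter) below, orange knob on top. Origin at the centre of the foot's underside, z up. Knob 24 mm in diameter and 24 mm tall, 108 to 132 mm above the origin. 0.12 kg; while the clamp is open it slides stiffly: friction of about 4 N holds it wherever it is left.
- knob_mid (a point): Middle of the orange knob, on the rod's axis, 120 mm above the foot's underside.
- depth_rod_foot (a point): Centre of the underside of the rod's foot.
- clamp_lever (a joint): Red clamp lever on a vertical axis. 0 to 0.3 rad = open, pointing to the stand's -x; the value grows anticlockwise from above, as it swings towards the stand's -y, to 1.5 rad = its stop, fully clamped. It takes about 2 N at the handle, rising to some 4 N until its cam passes over centre at about 1.2 rad; it stays where it is left.
- lever_pivot (a point): Point on the lever's vertical axis (stand frame x = 0, y = -24 mm), at the lever bar's underside, z = 150 mm above the mat.
- module: The work: green board 70 x 54 mm, 2 mm thick, carrying a flat-topped aluminium shield 54 x 42 mm; 22 mm high in all, about 0.14 kg. It lies loose on an aluminium jack plate (76 x 62 mm) under the rod, whose height differs each time. Origin at the centre of its underside, z up.
- module_top (a point): Centre of the flat top of the module's shield, 22 mm above its underside; the rod comes down within 12 mm of it.
- lever_handle (a point): On the axis of the lever's upright red handle post (14 mm diameter, 70 mm from the pivot axis), 35 mm above the pivot point. The post stands clear from 10 mm to 50 mm above the pivot point.
- spare_module: Bystander: a second, identical module lying on the blue mat beside the stand; not the work. Origin at the centre of its underside.
- screwdriver: Bystander: screwdriver, 150 mm, lying on the blue mat to the other side of the stand.
- solvent: Bystander: clear bottle, 50 mm diameter, 130 mm tall. Origin at the centre of its underside.
- cup: Bystander: red cup, 74 mm diameter, 90 mm tall. Origin at the centre of its underside.
- tray: Bystander: grey divided tray, 120 x 160 x 30 mm. Origin at the centre of its underside.
- tip_tin: Bystander: brass-coloured tin, 60 mm diameter, 28 mm tall. Origin at the centre of its underside.
- solder_spool: Bystander: yellow spool, 56 mm diameter, 45 mm tall. Origin at the centre of its underside.
Mind the look-alikes: they are no part of the job. What is shaped like the module but purple is not meant.

How it is judged:
By the outcome, as a careful person would: the job done as asked, in the order asked, and still so for the second after the job is handed in, with the robot touching nothing.
It also fails if it takes over 61 s, if anything falls off the work surface, if the arm or the gripper's body presses on something with over 40 N, if the wrist force passes 120 N, or if a joint passes its speed limit or range.

## Working session

There is one attempt and no reset: what is moved stays moved. The work goes in short steps, Python scripts to look and compute and a shell command to move; the robot and the scene stay as the last step left them, time stands still between calls to the robot, and variables do not carry over. Pictures are saved under pics/ and viewed, at most 10 in all, crops included, and the job is handed in when it is done.

```bash
mkdir -p pics; cat > h.py <<'E'
from rig import *
import numpy as np, cv2
from scipy.spatial.transform import Rotation as R
def ray(name,u,v,st=None):
    m=camera_model(name)
    d=np.array([(u-m['cx'])/m['fx'],(v-m['cy'])/m['fy']]); s=d.copy()
    for _ in range(20): s=d/(1+m['k1']*(s@s))
    if name=='wrist':
        q=np.array(st['ee_rot']);T=np.eye(4);T[:3,:3]=R.from_quat(q[[1,2,3,0]]).as_matrix();T[:3,3]=st['eef_pos'];T=T@np.array(m['T_tool_cam'])
    else: T=np.array(m['world_from_camera'])
    w=T[:3,:3]@np.array([s[0],-s[1],-1]); return T[:3,3],w/np.linalg.norm(w)
def plane(name,u,v,z,st=None):
    o,d=ray(name,u,v,st); return o+d*(z-o[2])/d[2]
def tri(*rs):
    A=sum(np.eye(3)-np.outer(d,d) for o,d in rs);b=sum((np.eye(3)-np.outer(d,d))@o for o,d in rs)
    p=np.linalg.solve(A,b); return p,[np.linalg.norm(np.cross(p-o,d)) for o,d in rs]
E
python3 - <<'E'
from h import *
s=sense();print(s)
for n in('scene','top','wrist'): cv2.imwrite(f'pics/{n}0.png',capture(n))
for n in('scene','top'):print(camera_model(n))
print(camera_model('wrist'))
E
```

```text
{'time_s': 0.0, 'joints': array([-1.41639188e+00,  3.13447487e-01,  1.49843741e+00, -2.62349492e-05,
        1.33098056e+00, -2.23424306e-01]), 'dq': array([-0.00020482,  0.00074424, -0.00047098, -0.00013411,  0.00103481,
       -0.00099699]), 'tau': array([ 9.24233827e-04, -4.12265396e+01, -2.59744585e+01, -1.22190795e-04,
        4.14663096e-03, -9.41474354e-06]), 'eef_pos': array([ 193.60480671, -487.72511115,  230.73623377]), 'ee_rot': array([-6.36462298e-04,  9.82207900e-01,  1.87795727e-01,  9.22531234e-06]), 'force': array([-0.67650421,  0.74154493, -0.1820302 ]), 'wrist_torque': array([-0.0334475 ,  0.03543614,  0.02295594]), 'grip_force': 0.0, 'grip_width': 1.0020608387685217}
{'fx': 452.0003422440938, 'fy': 452.0003422440938, 'cx': 320.65822635418226, 'cy': 244.63453106803402, 'k1': -0.10449527793083421, 'world_from_camera': array([[ 2.98350060e-01, -7.27105888e-01,  6.18307584e-01,
         1.31534153e+03],
       [ 9.54448296e-01,  2.24592828e-01, -1.96434496e-01,
        -2.57306946e+02],
       [ 3.96122976e-03,  6.48748864e-01,  7.60992260e-01,
         1.12555196e+03]
[... 370 characters left out ...]
2531310e-02,
        -1.78413191e+01],
       [ 9.52711671e-03,  1.82963536e-01,  9.83073537e-01,
         1.43997124e+03],
       [ 0.00000000e+00,  0.00000000e+00,  0.00000000e+00,
         1.00000000e+00]])}
{'fx': 424.03397425026964, 'fy': 424.03397425026964, 'cx': 324.0249512856021, 'cy': 236.57140704712572, 'k1': -0.0016466319690977061, 'T_tool_cam': array([[ 4.40811220e-04,  9.63614638e-01,  2.67295035e-01,
         6.80974619e+01],
       [ 9.99999854e-01, -5.08511318e-04,  1.84058016e-04,
        -9.72582578e-03],
       [ 3.13283549e-04,  2.67294914e-01, -9.63614721e-01,
        -1.42790570e+02],
       [ 0.00000000e+00,  0.00000000e+00,  0.00000000e+00,
         1.00000000e+00]])}
```

View pics/scene0.png

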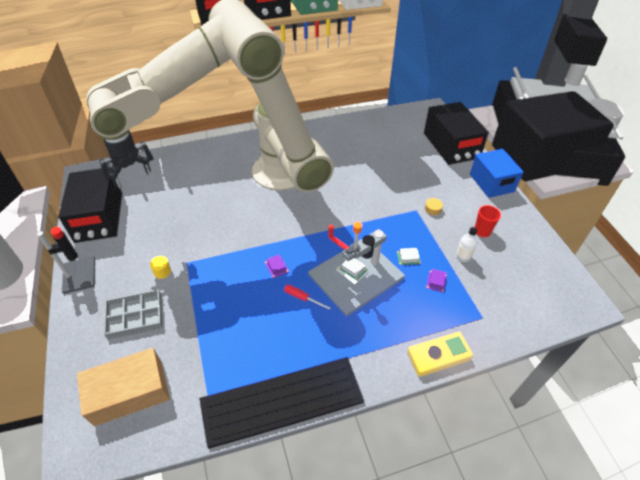

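View pics/top0.png

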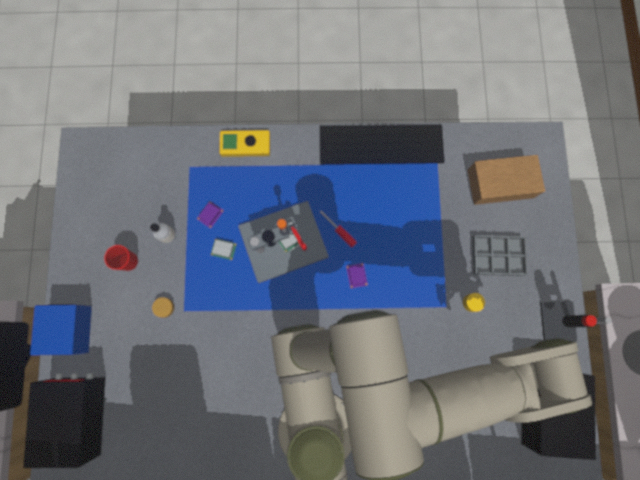

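The scene view shows the work module on the jack at about (354,268), the orange knob at (357,229), and the red lever at (335,238). The spare lies at (409,256). The purple look-alikes are at (277,265) and (437,280). In the top view the stand is at about (285,240), the knob at (281,223) and the lever from (290,228) to (304,248). I'll enlarge both to confirm and measure.

```bash
python3 - <<'E'
from h import *
a=cv2.imread('pics/scene0.png');b=cv2.imread('pics/top0.png')
c=lambda i,x,y:cv2.resize(i[y:y+100,x:x+100],None,fx=4,fy=4,interpolation=2)
cv2.imwrite('pics/crop0.png',np.hstack([c(a,310,205),c(b,235,190)]))
def blobs(i,lo,hi,x,y):
    h=cv2.cvtColor(i,cv2.COLOR_BGR2HSV)[y:y+100,x:x+100]
    m=cv2.inRange(h,lo,hi);n,l,s,ce=cv2.connectedComponentsWithStats(m)
    return [(s[k][:2]+[x,y],s[k][2:],ce[k]+[x,y]) for k in range(1,n) if s[k][4]>8]
for nm,i,x,y in(('scene',a,310,205),('top',b,235,190)):
    print(nm,'orange',blobs(i,(9,150,120),(20,255,255),x,y));print('red',blobs(i,(0,150,90),(6,255,255),x,y))
p,e=tri(ray('scene',357,229),ray('top',281,223));print(p,e)
E
```

```text
scene orange [(array([354, 223]), array([ 7, 10, 60], dtype=int32), array([357.  , 227.15]))]
red [(array([329, 225]), array([ 4,  6, 18], dtype=int32), array([330.61111111, 227.05555556])), (array([330, 232]), array([16, 16, 29], dtype=int32), array([336.55172414, 240.13793103]))]
top orange [(array([278, 219]), array([ 8, 10, 61], dtype=int32), array([281.54098361, 223.44262295]))]
red []
[567.51815547  83.21207535 234.17065401] [np.float64(1.1952614552448086), np.float64(1.1952614552448582)]
```

View pics/crop0.png

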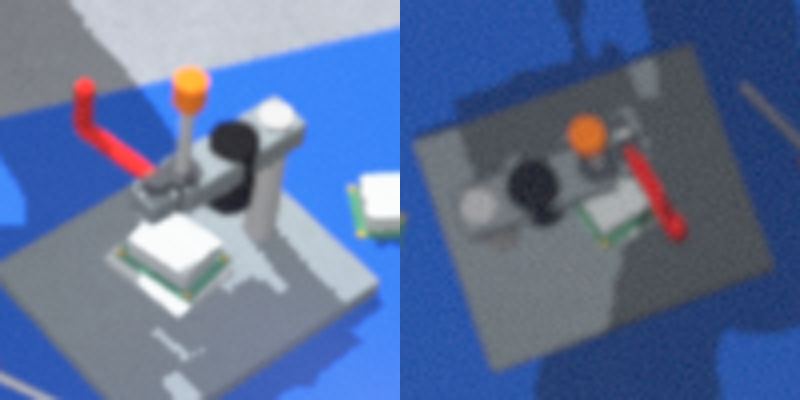

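```bash
python3 -m crank '[[[0.85,-0.68,-0.3,0,0,0,85],[0.85,-0.68,-0.3,0,0,0,85],[0.85,-0.68,-0.3,0,0,0,85],[0.85,-0.68,-0.3,0,0,0,85],[0.85,-0.68,-0.3,0,0,0,85],[0.85,-0.68,-0.3,0,0,0,85],[0.85,-0.68,-0.3,0,0,0,85],[0.85,-0.68,-0.3,0,0,0,85]]]'
python3 -m crank '[[[0.85,-0.68,-0.2,0,0,0,30],[0.85,-0.68,-0.2,0,0,0,0],[0.85,-0.68,-0.2,0,0,0,0],[0.85,-0.68,-0.2,0,0,0,0],[0.85,-0.68,-0.2,0,0,0,0],[0.85,-0.68,-0.2,0,0,0,0],[0.85,-0.68,-0.2,0,0,0,0],[0.85,-0.68,-0.2,0,0,0,0]]]'
python3 -m crank '[[[0.85,-0.68,0,0,0,0,0],[0.85,-0.68,0,0,0,0,0],[0.85,-0.68,0,0,0,0,0],[0.85,-0.68,0,0,0,0,0],[0.85,-0.68,0,0,0,0,0],[0.85,-0.68,0,0,0,0,0],[0.4,-0.34,0,0,0,0,0],[0,0,0,0,0,0,0]]]'
cat > look.py <<'E'
from h import *
import sys,pickle
n=sys.argv[1]; s=sense(); i=capture('wrist'); cv2.imwrite(f'pics/{n}.png',i); pickle.dump(s,open(n+'.pkl','wb'))
h=cv2.cvtColor(i,cv2.COLOR_BGR2HSV)
print(s['time_s'],s['eef_pos'],s['force'])
for c,lo,hi in(('orange',(9,150,120),(20,255,255)),('red',(0,150,90),(6,255,255))):
    N,l,st,ce=cv2.connectedComponentsWithStats(cv2.inRange(h,lo,hi))
    for k in range(1,N):
        if st[k][4]>80: print(c,st[k],ce[k].round(1))
E
python3 look.py w1
```

```text
time_s: 0.95
eef_pos: [301.8, -297.8, 291.5]
ee_rot: [-0.0, 0.982, 0.188, -0.0]
force: [0.1, -0.1, 0.0]
grip_width: 0.994
grip_force: 0.0
time_s: 1.75
eef_pos: [409.7, -108.7, 331.4]
ee_rot: [-0.0, 0.982, 0.188, -0.0]
force: [0.3, 0.1, -0.8]
grip_width: 0.003
grip_force: 0.0
time_s: 2.55
eef_pos: [496.5, 44.5, 330.9]
ee_rot: [-0.0, 0.982, 0.189, -0.0]
force: [0.1, -0.0, -0.1]
grip_width: 0.003
grip_force: 0.0
2.55 [496.54114125  44.45909315 330.88476583] [ 0.09639437 -0.02081123 -0.10500768]
orange [ 282   76   44   47 1589] [303.4  99. ]
red [ 338  118   27  106 1446] [349.9 170.4]
red [455 133  36  64 863] [474.  159.7]
```

View pics/w1.png

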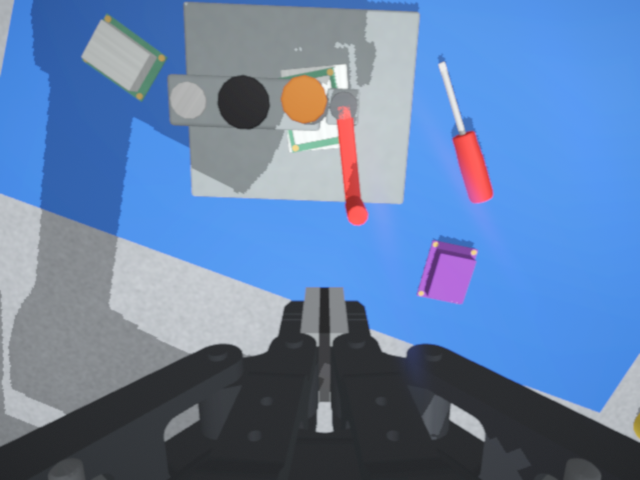

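The wrist view shows the knob at (304,99), the lever's pivot screw at (344,104) and its post top at (357,214). The work module is the silver/green one under the sleeve at about (315,110). The spare is at (122,58) and the purple decoy at (449,270). I'll take a second vantage to triangulate.

```bash
python3 -m crank '[[[0.9,-0.2,0,0,0,0,0],[0.9,-0.2,0,0,0,0,0],[0.9,-0.2,0,0,0,0,0],[0,0,0,0,0,0,0],[0,0,0,0,0,0,0],[0,0,0,0,0,0,0],[0,0,0,0,0,0,0],[0,0,0,0,0,0,0]]]'
python3 look.py w2
```

```text
time_s: 3.4
eef_pos: [553.3, 82.1, 331.7]
ee_rot: [0.0, 0.982, 0.188, 0.0]
force: [0.8, 0.5, -0.4]
grip_width: 0.004
grip_force: 0.0
3.4 [553.27759492  82.10063032 331.66123629] [ 0.83814919  0.5160198  -0.3990165 ]
orange [ 310  199   40   39 1104] [330.  217.6]
red [ 355  211   28  105 1323] [367.2 263.1]
red [471 234  17  26 132] [478.6 249.6]
```

View pics/w2.png

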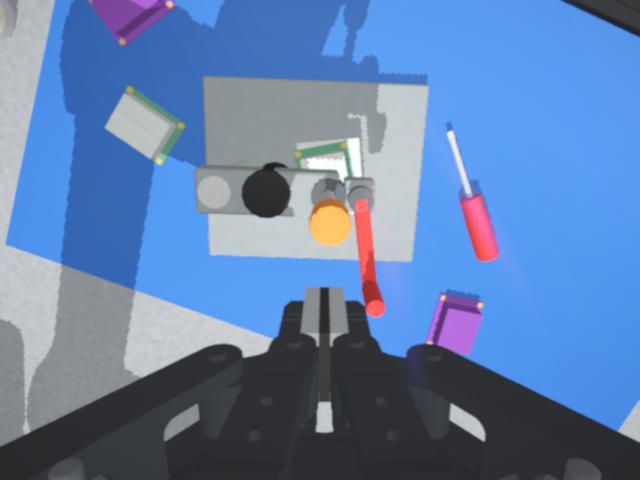

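```bash
python3 - <<'E'
from h import *
import pickle
S={k:pickle.load(open(k+'.pkl','rb')) for k in('w1','w2')}
for n in S:
    i=cv2.imread(f'pics/{n}.png');h=cv2.cvtColor(i,cv2.COLOR_BGR2HSV)
    m=cv2.inRange(h,(8,120,90),(24,255,255));N,l,st,ce=cv2.connectedComponentsWithStats(m)
    for k in range(1,N):
        if st[k][4]>300: print(n,st[k],ce[k])
P={'knobtop':((304,99.5),(330,222)),'post top':((357,215),(375,308.5)),'pivot':((344,104),(361,195.5)),'column':((188,100),(213,192)),'drill':((243.5,102),(266,194)),'board pad':((331,72),(345,146))}
out={}
for k,(a,b) in P.items():
    p,e=tri(ray('wrist',*a,S['w1']),ray('wrist',*b,S['w2']));out[k]=p;print(k,p.round(1),np.round(e[0],1))
y=out['column']-out['pivot'];print('stand yaw',np.degrees(np.arctan2(-y[0],y[1])))
d=out['post top']-out['pivot'];print('lever world ang',np.degrees(np.arctan2(d[1],d[0])),np.hypot(*d[:2]))
print('knob scene/top check',tri(ray('scene',357,226),ray('top',281.5,222.5)))
print('knob-pivot',out['knobtop']-out['pivot'])
E
python3 - <<'E'
import cv2,numpy as np
a=cv2.imread('pics/w1.png')[55:165,250:380];b=cv2.imread('pics/w2.png')[130:240,280:410]
cv2.imwrite('pics/crop1.png',np.hstack([cv2.resize(x,(400,338),interpolation=2) for x in(a,b)]))
E
```

```text
w1 [ 281   75   46   48 1657] [303.48098974  98.93964997]
w2 [ 310  199   41   47 1491] [329.65191147 221.92488263]
knobtop [565.   83.2 238.5] 0.1
post top [511.6  27.5 203.7] 0.0
pivot [574.6  60.3 153.8] 0.1
column [535.3 166.3 152.1] 0.3
drill [549.  128.  153.8] 0.1
board pad [600.7  79.3  56.6] 0.1
stand yaw 20.375731965202025
lever world ang -152.5005467334983 71.02675969545675
knob scene/top check (array([566.59556363,  81.83419653, 245.30256358]), [np.float64(0.2985494239636071), np.float64(0.29854942396360756)])
knob-pivot [-9.61090111 22.9420537  84.70046789]
```

View pics/crop1.png

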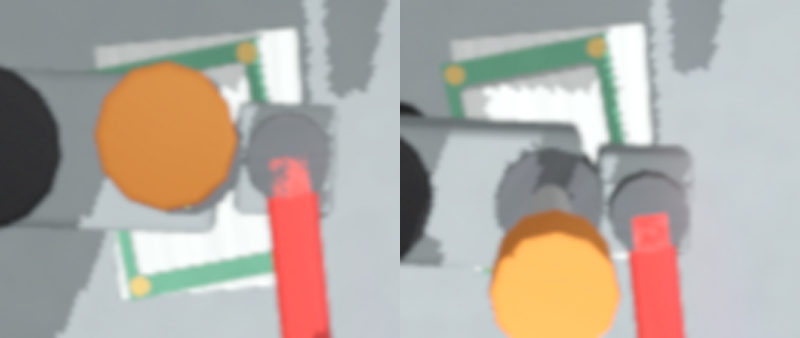

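Enlarged, the grey/green module with the silver shield under the sleeve is the work: it sits on the jack plate with its pads at (331,72) and (295,148) in w1. The knob is on the rod axis at about (565.5,83). I'll go above the knob with the fingers shut.

```bash
python3 -m crank '[[[0.16,0.05,0.6,0,0,0,0],[0.16,0.05,0.6,0,0,0,0],[0.15,0.05,0.6,0,0,0,0],[0,0,0.6,0,0,0,0],[0,0,0.5,0,0,0,0],[0,0,0.2,0,0,0,0],[0,0,0,0,0,0,0],[0,0,0,0,0,0,0]]]' 
python3 -m crank '[[[0,0,0.08,0,0,0,0],[0,0,0.08,0,0,0,0],[0,0,0.08,0,0,0,0],[0,0,0.08,0,0,0,0],[0,0,0.08,0,0,0,0],[0,0,0.08,0,0,0,0],[0,0,0,0,0,0,0],[0,0,0,0,0,0,0]]]'
```

```text
time_s: 4.25
eef_pos: [566.1, 83.3, 254.5]
ee_rot: [0.0, 0.982, 0.188, 0.001]
force: [0.3, 0.1, -0.7]
grip_width: 0.001
grip_force: 0.0
time_s: 5.05
eef_pos: [565.9, 83.4, 241.5]
ee_rot: [-0.0, 0.982, 0.188, -0.0]
force: [0.2, -0.3, 0.2]
grip_width: -0.002
grip_force: 0.0
```

```bash
M='n'; python3 -m crank '[[[0,0,0.04,0,0,0,0],[0,0,0.04,0,0,0,0],[0,0,0.04,0,0,0,0],[0,0,0.04,0,0,0,0],[0,0,0,0,0,0,0],[0,0,0,0,0,0,0],[0,0,0,0,0,0,0],[0,0,0,0,0,0,0]]]' 
python3 look.py w3
```

```text
time_s: 5.85
eef_pos: [565.9, 83.4, 237.6]
ee_rot: [-0.0, 0.982, 0.188, -0.0]
force: [-0.3, -0.1, -0.1]
grip_width: 0.001
grip_force: 0.2
5.85 [565.8716517   83.36855217 237.64005892] [-0.25710776 -0.05859163 -0.14886792]
orange [ 295  265   57   36 1026] [323.3 280.4]
red [508 227  13  28 111] [513.  237.9]
red [ 360  269   27   84 1338] [373.6 305.3]
```

```bash
python3 - <<'E'
from h import *
a=capture('scene')[190:290,310:410];w=cv2.imread('pics/w3.png')[180:340,240:440]
cv2.imwrite('pics/c3.png',np.hstack([cv2.resize(a,(400,400),interpolation=2),cv2.resize(w,(400,320),interpolation=2)[:320].copy() if 0 else cv2.copyMakeBorder(cv2.resize(w,(400,320)),0,80,0,0,0)]))
E
```

```text
(no output)
```

View pics/c3.png

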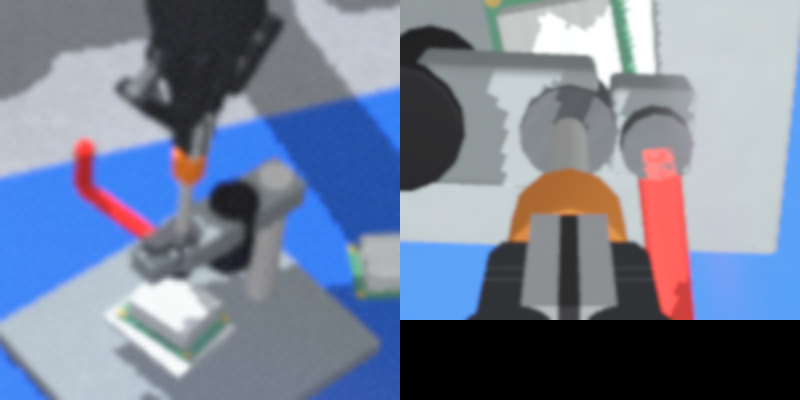

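The fingertips appear to sit on the knob, with its lower edge already about 3 px lower than before. I'll check the force while moving.

```bash
python3 -m crank '[[[0,0,0.04,0,0,0,0],[0,0,0.04,0,0,0,0],[0,0,0.04,0,0,0,0],[0,0,0.04,0,0,0,0],[0,0,0.04,0,0,0,0],[0,0,0.04,0,0,0,0],[0,0,0.04,0,0,0,0],[0,0,0.04,0,0,0,0]]]' 
python3 look.py w4
```

```text
time_s: 6.75
eef_pos: [565.9, 83.4, 229.7]
ee_rot: [-0.0, 0.982, 0.188, 0.0]
force: [-0.1, -0.4, 2.7]
grip_width: 0.001
grip_force: 1.4
6.75 [565.90820859  83.36421865 229.70432391] [-0.10670558 -0.43338065  2.71120176]
orange [ 295  265   57   36 1023] [323.2 280.4]
red [510 229  18  39 232] [517.6 244.8]
red [ 361  273   27   81 1337] [374.9 308.4]
```

```bash
python3 -m crank '[[[0,0,0.04,0,0,0,0],[0,0,0.04,0,0,0,0],[0,0,0.04,0,0,0,0],[0,0,0.04,0,0,0,0],[0,0,0.04,0,0,0,0],[0,0,0.04,0,0,0,0],[0,0,0.04,0,0,0,0],[0,0,0.04,0,0,0,0]]]' 
python3 - <<'E'
from h import *
import pickle
S={k:pickle.load(open(k+'.pkl','rb')) for k in('w1','w2')}
# gold pads of the work module in both wrist views
for n,(x,y,w,h) in {'w1':(285,60,60,95),'w2':(288,135,70,30)}.items():
    i=cv2.imread(f'pics/{n}.png');hs=cv2.cvtColor(i,cv2.COLOR_BGR2HSV)[y:y+h,x:x+w]
    N,l,st,ce=cv2.connectedComponentsWithStats(cv2.inRange(hs,(12,70,90),(30,200,255)))
    print(n,[(st[k][4],(ce[k]+[x,y]).round(2)) for k in range(1,N) if st[k][4]>4])
# far-side shield edge point near right-back corner, column-wise: print rows of brightness
E
```

```text
time_s: 7.6
eef_pos: [565.9, 83.4, 221.7]
ee_rot: [0.0, 0.982, 0.188, -0.0]
force: [-0.9, -0.9, 2.8]
grip_width: -0.001
grip_force: 1.4
w1 [(np.int32(33), array([329.52,  71.61])), (np.int32(1618), array([304.33,  98.74])), (np.int32(25), array([294.96, 147.6 ]))]
w2 [(np.int32(25), array([343.32, 144.88])), (np.int32(27), array([297.41, 153.93]))]
```

```bash
python3 - <<'E'
from h import *
import pickle
S={k:pickle.load(open(k+'.pkl','rb')) for k in('w1','w2')}
print(tri(ray('wrist',329.52,71.61,S['w1']),ray('wrist',343.32,144.88,S['w2'])))
E
python3 -m crank '[[[0,0,0.03,0,0,0,0],[0,0,0.03,0,0,0,0],[0,0,0.03,0,0,0,0],[0,0,0.03,0,0,0,0],[0,0,0.03,0,0,0,0],[0,0,0.03,0,0,0,0],[0,0,0.02,0,0,0,0],[0,0,0.02,0,0,0,0]]]'
```

```text
(array([600.92817063,  80.84486724,  51.87667227]), [np.float64(0.05174761460025992), np.float64(0.05174761460036549)])
time_s: 8.4
eef_pos: [565.9, 83.4, 216.3]
ee_rot: [0.0, 0.982, 0.188, 0.0]
force: [-0.7, 0.3, 3.4]
grip_width: -0.002
grip_force: 1.4
```

```bash
python3 -m crank '[[[0,0,0.02,0,0,0,0],[0,0,0.02,0,0,0,0],[0,0,0.02,0,0,0,0],[0,0,0.02,0,0,0,0],[0,0,0.01,0,0,0,0],[0,0,0.01,0,0,0,0],[0,0,0.01,0,0,0,0],[0,0,0.01,0,0,0,0]]]'
```

```text
time_s: 9.2
eef_pos: [565.9, 83.4, 213.3]
ee_rot: [-0.0, 0.982, 0.188, 0.0]
force: [-1.6, 0.4, 3.7]
grip_width: 0.006
grip_force: 1.4
```

```bash
python3 -m crank '[[[0,0,0.01,0,0,0,0],[0,0,0.01,0,0,0,0],[0,0,0.01,0,0,0,0],[0,0,0.01,0,0,0,0],[0,0,0.005,0,0,0,0],[0,0,0.005,0,0,0,0],[0,0,0.005,0,0,0,0],[0,0,0.005,0,0,0,0]]]'
```

```text
time_s: 10.0
eef_pos: [565.9, 83.4, 211.8]
ee_rot: [0.0, 0.982, 0.188, -0.0]
force: [-0.8, -0.1, 2.9]
grip_width: 0.001
grip_force: 1.4
```

```bash
python3 -m crank '[[[0,0,0.005,0,0,0,0],[0,0,0.005,0,0,0,0],[0,0,0.005,0,0,0,0],[0,0,0.005,0,0,0,0],[0,0,0.005,0,0,0,0],[0,0,0.005,0,0,0,0],[0,0,0.005,0,0,0,0],[0,0,0.005,0,0,0,0]]]'
```

```text
time_s: 10.8
eef_pos: [565.9, 83.4, 210.8]
ee_rot: [0.0, 0.982, 0.188, -0.0]
force: [-0.9, -0.2, 2.9]
grip_width: -0.001
grip_force: 1.4
```

```bash
python3 -m crank '[[[0,0,0.005,0,0,0,0],[0,0,0.005,0,0,0,0],[0,0,0.005,0,0,0,0],[0,0,0.005,0,0,0,0],[0,0,0.005,0,0,0,0],[0,0,0.005,0,0,0,0],[0,0,0.005,0,0,0,0],[0,0,0.005,0,0,0,0]]]'
```

```text
time_s: 11.6
eef_pos: [565.9, 83.4, 209.8]
ee_rot: [-0.0, 0.982, 0.188, 0.0]
force: [-1.4, 0.0, 3.0]
grip_width: -0.001
grip_force: 1.4
```

```bash
python3 -m crank '[[[0,0,0.005,0,0,0,0],[0,0,0.005,0,0,0,0],[0,0,0.005,0,0,0,0],[0,0,0.005,0,0,0,0],[0,0,0.005,0,0,0,0],[0,0,0.005,0,0,0,0],[0,0,0.005,0,0,0,0],[0,0,0.005,0,0,0,0]]]'
```

```text
time_s: 12.4
eef_pos: [565.9, 83.4, 208.8]
ee_rot: [-0.0, 0.982, 0.188, 0.0]
force: [-0.8, -0.1, 2.3]
grip_width: 0.001
grip_force: 1.4
```

```bash
python3 -m crank '[[[0,0,0.005,0,0,0,0],[0,0,0.005,0,0,0,0],[0,0,0.005,0,0,0,0],[0,0,0.005,0,0,0,0],[0,0,0.005,0,0,0,0],[0,0,0.005,0,0,0,0],[0,0,0.005,0,0,0,0],[0,0,0.005,0,0,0,0]]]'
```

```text
time_s: 13.2
eef_pos: [565.9, 83.3, 207.8]
ee_rot: [-0.0, 0.982, 0.188, -0.0]
force: [-0.5, -0.4, 3.2]
grip_width: -0.001
grip_force: 1.4
```

```bash
cat > ok.py <<'E'
from rig import *
import sys
sys.exit(0 if sense()['force'][2]<4.8 else 1)
E
python3 -m crank '[[[0,0,0.005,0,0,0,0],[0,0,0.005,0,0,0,0],[0,0,0.005,0,0,0,0],[0,0,0.005,0,0,0,0],[0,0,0.005,0,0,0,0],[0,0,0.005,0,0,0,0],[0,0,0.005,0,0,0,0],[0,0,0.005,0,0,0,0]]]' && python3 ok.py && python3 -m crank '[[[0,0,0.005,0,0,0,0],[0,0,0.005,0,0,0,0],[0,0,0.005,0,0,0,0],[0,0,0.005,0,0,0,0],[0,0,0.005,0,0,0,0],[0,0,0.005,0,0,0,0],[0,0,0.005,0,0,0,0],[0,0,0.005,0,0,0,0]]]' && python3 ok.py && python3 -m crank '[[[0,0,0.005,0,0,0,0],[0,0,0.005,0,0,0,0],[0,0,0.005,0,0,0,0],[0,0,0.005,0,0,0,0],[0,0,0.005,0,0,0,0],[0,0,0.005,0,0,0,0],[0,0,0.005,0,0,0,0],[0,0,0.005,0,0,0,0]]]'
```

```text
time_s: 14.0
eef_pos: [565.9, 83.4, 206.8]
ee_rot: [-0.0, 0.982, 0.188, -0.0]
force: [-0.1, -0.0, 2.5]
grip_width: -0.004
grip_force: 1.4
time_s: 14.8
eef_pos: [565.9, 83.4, 205.8]
ee_rot: [-0.0, 0.982, 0.188, -0.0]
force: [0.2, 0.2, 2.6]
grip_width: 0.007
grip_force: 1.4
time_s: 15.6
eef_pos: [565.9, 83.4, 204.8]
ee_rot: [0.0, 0.982, 0.188, -0.0]
force: [-0.6, -0.2, 2.3]
grip_width: 0.0
grip_force: 1.4
```

```bash
python3 -m crank '[[[0,0,0.005,0,0,0,0],[0,0,0.005,0,0,0,0],[0,0,0.005,0,0,0,0],[0,0,0.005,0,0,0,0],[0,0,0.005,0,0,0,0],[0,0,0.005,0,0,0,0],[0,0,0.005,0,0,0,0],[0,0,0.005,0,0,0,0]]]' && python3 ok.py && python3 -m crank '[[[0,0,0.005,0,0,0,0],[0,0,0.005,0,0,0,0],[0,0,0.005,0,0,0,0],[0,0,0.005,0,0,0,0],[0,0,0.005,0,0,0,0],[0,0,0.005,0,0,0,0],[0,0,0.005,0,0,0,0],[0,0,0.005,0,0,0,0]]]' && python3 ok.py && python3 -m crank '[[[0,0,0.005,0,0,0,0],[0,0,0.005,0,0,0,0],[0,0,0.005,0,0,0,0],[0,0,0.005,0,0,0,0],[0,0,0.005,0,0,0,0],[0,0,0.005,0,0,0,0],[0,0,0.005,0,0,0,0],[0,0,0.005,0,0,0,0]]]'
```

```text
time_s: 16.4
eef_pos: [565.9, 83.4, 203.8]
ee_rot: [-0.0, 0.982, 0.188, -0.0]
force: [-1.3, -0.6, 2.4]
grip_width: -0.001
grip_force: 1.4
time_s: 17.2
eef_pos: [565.9, 83.3, 203.1]
ee_rot: [0.0, 0.982, 0.188, 0.0]
force: [-2.3, -0.6, 6.0]
grip_width: 0.0
grip_force: 2.9
```

```bash
python3 -m crank '[[[0,0,0.002,0,0,0,0],[0,0,0.002,0,0,0,0],[0,0,0.002,0,0,0,0],[0,0,0,0,0,0,0],[0,0,0,0,0,0,0],[0,0,0,0,0,0,0],[0,0,0,0,0,0,0],[0,0,0,0,0,0,0]]]'; python3 - <<'E'
from h import *
from scipy.optimize import brentq
a=np.array([566.9,0]) 
# geometry for the lever: stand yaw, pivot, open & stop handle positions
yaw=np.radians(20.4);c=np.cos(yaw);s=np.sin(yaw);piv=np.array([574.6,60.3])
s0=sense();q=s0['ee_rot'];Rm=R.from_quat(np.r_[q[1:],q[0]]).as_matrix();print(Rm.round(3))
for th in(.12,1.5):
    al=np.pi+yaw+th;h=piv+70*np.array([np.cos(al),np.sin(al)]);print(th,h,(Rm[:2,:2].T@(h-s0['eef_pos'][:2]))/25)
E
```

```text
time_s: 18.0
eef_pos: [565.9, 83.4, 203.1]
ee_rot: [0.0, 0.982, 0.188, 0.0]
force: [-2.1, -0.3, 5.1]
grip_width: -0.002
grip_force: 3.0
[[ 0.929  0.369  0.001]
 [ 0.369 -0.929 -0.   ]
 [ 0.     0.    -1.   ]]
0.12 [512.38306731  28.22113958] [-2.80497194  1.25989716]
1.5 [594.29787152  -6.87137677] [-0.27736777  3.77338992]
```

```bash
python3 -m crank '[[[0,0,0.004,0,0,0,0],[0,0,0.004,0,0,0,0],[0,0,0,0,0,0,0],[0,0,0,0,0,0,0],[0,0,0,0,0,0,0],[0,0,0,0,0,0,0],[0,0,0,0,0,0,0],[0,0,0,0,0,0,0]]]'; python3 -m crank '[[[0,0,-0.2,0,0,0,0],[0,0,-0.8,0,0,0,0],[0,0,-0.8,0,0,0,0],[0,0,-0.6,0,0,0,0],[-0.7,0.32,0,0,0,0,40],[-0.7,0.32,0,0,0,0,40],[-0.7,0.32,0,0,0,0,40],[-0.7,0.3,0,0,0,0,40]]]'
python3 look.py w5
```

```text
time_s: 18.8
eef_pos: [566.0, 83.3, 203.1]
ee_rot: [0.0, 0.982, 0.188, 0.0]
force: [-2.4, 0.2, 7.1]
grip_width: 0.0
grip_force: 3.6
time_s: 19.6
eef_pos: [511.8, 27.8, 262.2]
ee_rot: [-0.0, 0.982, 0.188, -0.0]
force: [-0.3, 0.3, 0.6]
grip_width: 0.472
grip_force: 0.0
19.6 [511.7791187   27.76795092 262.17551   ] [-0.33110798  0.31466033  0.5546067 ]
orange [ 231   89   53   52 2129] [256.8 114.9]
red [ 303  132   35  140 2582] [320.2 202.8]
red [460 144  33  60 631] [476.1 167.6]
```

View pics/w5.png

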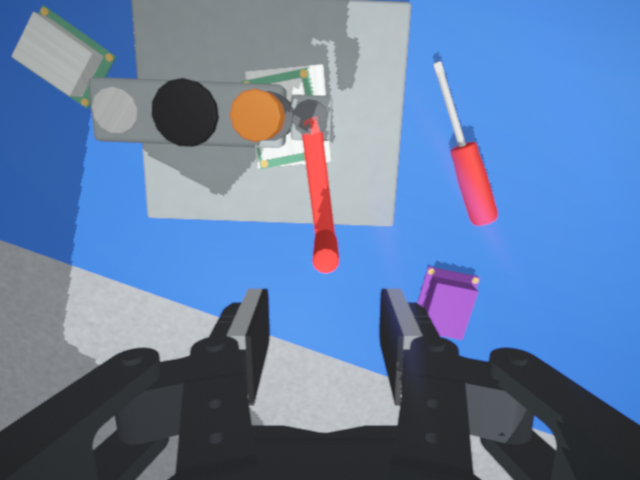

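The post (325,260) is centred between the fingers, and the rod and module look unmoved. I'll descend and cage the post.

```bash
python3 -m crank '[[[0,0,0.7,0,0,0,40],[0,0,0.7,0,0,0,40],[0,0,0.7,0,0,0,40],[0,0,0.7,0,0,0,40],[0,0,0.6,0,0,0,40],[0,0,0.2,0,0,0,24],[0,0,0,0,0,0,22],[0,0,0,0,0,0,22]]]' 20
python3 - <<'E'
from h import *
piv=np.array([574.6,60.3]);s0=sense();q=s0['ee_rot'];Rm=R.from_quat(np.r_[q[1:],q[0]])
p=s0['eef_pos'][:2];r=np.hypot(*(p-piv));a=np.arctan2(*(p-piv)[::-1]);print(p,r,a,'lever',a+2*np.pi-np.pi-np.radians(20.4))
# constant chord step of a rotating tool: 7 deg anticlockwise per row (= -z turn)
b=np.radians(7)
d0=piv+70*np.array([np.cos(a+b),np.sin(a+b)])-(piv+70*np.array([np.cos(a),np.sin(a)]))
print('first-row shift in tool units',Rm.as_matrix()[:2,:2].T@d0/25,'radius dir in tool',Rm.as_matrix()[:2,:2].T@(p-piv)/r)
E
```

```text
time_s: 20.45
eef_pos: [512.8, 28.3, 173.1]
ee_rot: [0.0, 0.982, 0.188, 0.0]
force: [0.3, 0.7, 0.1]
grip_width: 0.256
grip_force: 0.0
[512.8391848   28.29216702] 69.56219998697527 -2.66344815922976 lever 0.12209732695319003
first-row shift in tool units [0.05494109 0.33742818] radius dir in tool [-0.99497179  0.10015234]
```

```bash
python3 -m crank '[[[0.035,0.242,0,0,0,-0.625,22],[0.035,0.242,0,0,0,-0.625,22],[0.035,0.242,0,0,0,-0.625,22],[0.035,0.242,0,0,0,-0.625,22],[0.035,0.242,0,0,0,-0.625,22],[0.035,0.242,0,0,0,-0.625,22],[0.035,0.242,0,0,0,-0.625,22],[0.035,0.242,0,0,0,-0.625,22]]]'
cat > lev.py <<'E'
from h import *
piv=np.array([574.6,60.3]);s=sense();q=s['ee_rot'];p=s['eef_pos'][:2]-piv
yaw=np.degrees(np.arctan2(*R.from_quat(np.r_[q[1:],q[0]]).as_matrix()[[1,0],0]))
a=np.arctan2(p[1],p[0])%(2*np.pi);print('r',np.hypot(*p),'tcp lever',a-np.pi-np.radians(20.4),'yaw',yaw,'Ft',s['force'][:2]@[-np.sin(a),np.cos(a)],'Fr',s['force'][:2]@[np.cos(a),np.sin(a)])
E
python3 lev.py
```

```text
time_s: 21.25
eef_pos: [548.0, -3.7, 173.3]
ee_rot: [-0.0, 0.858, 0.514, 0.0]
force: [-1.5, 4.2, 0.1]
grip_width: 0.257
grip_force: 1.6
r 69.35507665875376 tcp lever 0.8205382681036042 yaw 61.85356300418083 Ft -2.972766279425656 Fr -3.2922268210192196
```

Tracking well. I'll continue towards the stop.

```bash
python3 -m crank '[[[0.035,0.242,0,0,0,-0.625,22],[0.035,0.242,0,0,0,-0.625,22],[0.035,0.242,0,0,0,-0.625,22],[0.035,0.242,0,0,0,-0.625,22],[0.035,0.242,0,0,0,-0.625,22],[0.035,0.242,0,0,0,-0.625,22],[0.035,0.242,0,0,0,-0.625,22],[0,0,0,0,0,0,22]]]'
python3 lev.py
```

```text
time_s: 22.05
eef_pos: [590.2, -7.8, 173.1]
ee_rot: [0.0, 0.665, 0.747, 0.0]
force: [0.5, 0.5, -0.4]
grip_width: 0.255
grip_force: 0.0
r 69.90536345642425 tcp lever 1.4405022368664984 yaw 96.70838163268385 Ft 0.6152436577473808 Fr -0.3862197088831633
```

```bash
python3 -m crank '[[[0.005,0.04,0,0,0,-0.1,22],[0.005,0.04,0,0,0,-0.1,22],[0.005,0.04,0,0,0,-0.1,22],[0.005,0.04,0,0,0,-0.1,22],[0.005,0.04,0,0,0,-0.1,22],[0.005,0.04,0,0,0,-0.1,22],[0,0,0,0,0,0,22],[0,0,0,0,0,0,22]]]'
python3 lev.py
python3 -m crank '[[[0.002,0.02,0,0,0,-0.05,22],[0.002,0.02,0,0,0,-0.05,22],[0.002,0.02,0,0,0,-0.05,22],[0,0,0,0,0,0,22],[0,0,0,0,0,0,22],[0,0,0,0,0,0,22],[0,0,0,0,0,0,22],[0,0,0,0,0,0,22]]]'; python3 lev.py
```

```text
time_s: 22.85
eef_pos: [595.3, -6.4, 172.5]
ee_rot: [-0.0, 0.633, 0.774, -0.0]
force: [-5.2, -1.9, 4.3]
grip_width: 0.26
grip_force: 2.6
r 69.87981470391107 tcp lever 1.5152513658567717 yaw 101.45713429396402 Ft -5.578925477582792 Fr 0.28382673530007585
time_s: 23.65
eef_pos: [595.6, -6.2, 172.4]
ee_rot: [-0.001, 0.625, 0.781, -0.002]
force: [-12.2, -2.4, 7.2]
grip_width: 0.259
grip_force: 6.3
r 69.73362579288076 tcp lever 1.5200494960190376 yaw 102.65499811941869 Ft -12.375555232869974 Fr -1.3467475938799338
```

The lever is at its stop: the force climbs with no further travel. I'll back off to the middle of the cage, open, lift and check.

```bash
python3 -m crank '[[[0,-0.06,0,0,0,0,22],[0,-0.08,0,0,0,0,30],[0,0,0,0,0,0,36],[0,0,0,0,0,0,40],[0,0,-0.3,0,0,0,40],[0,0,-0.7,0,0,0,40],[0,0,-0.8,0,0,0,40],[0,0,-0.8,0,0,0,40]]]'
python3 -m crank '[[[-0.6,0,-0.8,0,0,0,40],[-0.6,0,-0.8,0,0,0,40],[-0.6,0,-0.8,0,0,0,40],[-0.6,0,-0.3,0,0,0,40],[-0.6,0,0,0,0,0,40],[0,0,0,0,0,0,40],[0,0,0,0,0,0,40],[0,0,0,0,0,0,40]]]'
python3 look.py w6; python3 - <<'E'
from h import *
a=capture('scene')[190:290,310:410]
cv2.imwrite('pics/c6.png',np.hstack([cv2.resize(a,(400,400),interpolation=2),cv2.copyMakeBorder(cv2.resize(cv2.imread('pics/w6.png'),(400,300)),0,100,0,0,0)]))
E
```

```text
time_s: 24.45
eef_pos: [593.7, -6.6, 238.8]
ee_rot: [0.0, 0.625, 0.781, 0.0]
force: [-0.0, -1.1, -0.3]
grip_width: 0.467
grip_force: 0.0
time_s: 25.25
eef_pos: [609.8, -79.1, 304.5]
ee_rot: [-0.001, 0.625, 0.781, -0.0]
force: [0.2, 0.5, -0.2]
grip_width: 0.469
grip_force: 0.0
25.25 [609.76276366 -79.10572913 304.48301278] [ 0.18363404  0.47637892 -0.21494133]
red [ 307    0   24  119 2030] [317.9  58.9]
red [ 251  171   68   51 1492] [284.  196.3]
```

View pics/c6.png

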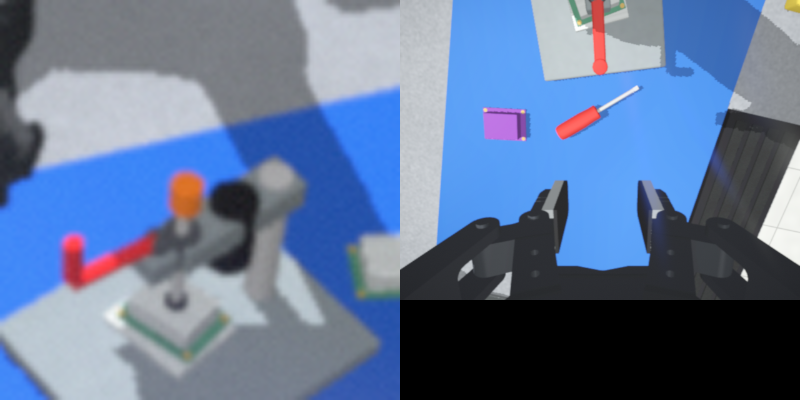

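The scene view shows the foot resting on the shield at crop (177,300), the lever swung to the stand's -y with its post at (72,245), and the gripper clear. Handing in.

```bash
python3 -c "
from rig import *
print(finish_job())"
```

```text
the job is handed in; nothing more can be done
None
```

The job is handed in at about 25 s of the 61 s: I pressed the rod down to a 7 N push at the knob with its foot on the module, swung the clamp lever to its stop, and left the gripper clear; the last picture still shows the foot on the module, though I can't measure the force there now.

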